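# Set the ornaments on the model's towers

### The arm

A 6-joint arm with a two-finger parallel gripper is mounted at the origin on the work surface. World frame = base frame: x ahead of the robot, y to its left, z up, the work surface at z = 0. Lengths are in m, angles in rad, forces in N, time in s.
With the tool pointing down it reaches from about 0.375 to 0.75 m from the base axis. Payload 9 kg.
Tool frame: the origin (TCP) lies at the very end of the fingers, on their centre line; the grasp point (between the pads) lies behind it (r.grasp_offset is the z of the grasp point in the tool frame, in m); z points along the fingers, y is the line along which they close (so a half turn about z gives the same grasp; the last joint's range is limited). The gripper opens to 85 mm and grips with 20 to 120 N. Pads are 22 mm wide; open, the fingers measure 114 mm over their backs; the gripper's body (76 mm by 85 mm) begins 54 mm behind the grasp point. The pads swing forward as they close: fully open they stand 13 mm farther back than shut.
Start: joints at [1.091, 0.104, 0.097, 1.564, 0, 1.353], TCP at [0.155, 0.58, 0.231] pointing down, gripper open.
Joint ranges: [-2.99, 2.99], [-0.84, 1.86], [-1.1, 1.16], [-1.84, 2.11], [-1.51, 1.56], [-3.14, 3.14]. Speed limits (rad/s): [2.22, 2.22, 2.57, 3.14, 3.14, 3.14].

### API

Orientations are given as a rotation vector (axis times angle).
In Python, from workcell import r gives the robot as it stands.
- The arm moves only by the shell command python3 -m inch 'ROWS' [FORCE]. ROWS is JSON, a list of rows, each an object of numbers: "jaw": the opening, from -1 (shut) to 1 (fully open); "tx", "ty", "tz": the shift along the tool's x, y, z in cm; "ax", "ay", "az": the turn, a rotation vector about the tool's x, y, z in degrees. A call has 1 to 12 rows; each row shifts and turns the commanded pose from where the row before left it, along the tool's axes as they then stand; what a row does not reach is not made up. A row lasts 1/10 s, in which the tool goes at most 50 mm and 8.59 degrees, less where a joint would pass 70% of its speed; a pose out of reach is approached as far as the arm can. A call is refused whole if a number of a shift passes 5 or a number of a turn 8.59, either way. A call with a gripper value outside its range is refused whole. The fingers move at their own pace and stop on an object; FORCE is the grip in N (left out, the last holds). Time passes only in rows, so rows that do not move let the fingers close. It gives the time, the measured TCP pose, the force, the opening and the grip force at its end, in the units of the state.
- r.state(): the state, without advancing time (a new reading comes with each control period).
- r.read_camera(name): name is "scene" or "top" or "wrist"; returns a dict with "image" (384x512x3 uint8, red, green, blue), "depth" (384x512 float32, m along the optical axis (not along the pixel's ray), 0 where there is no reading), "vfov" (degrees; the focal length in pixels is half the picture's height over the tangent of half this angle, whatever the lens; pixels are square), "cx", "cy" (the principal point, pixels), "dist_coeffs" ([k1, k2, p1, p2, k3] as OpenCV has them; the pictures are not rectified), "camera_from_world" (4x4, takes a point from world to camera coordinates). Camera axes: x right, y down, z forward; pixel columns grow to the right and rows downward; lengths in m; the calibration is good to about 2 mm. A picture is of the moment at which its call begins.
- r.hand_in(): hands the job in; it is judged then, once.
The state is a dict: "time": time; "joints": joint angles; "joint_velocities": joint speeds; "joint_efforts": joint torques, N m; "tcp_pos": TCP position; "eef_rot": TCP orientation; "wrist_force": force on the tool from outside, world axes, zero at the start; "ft_torque": the same for the moment, N m; "grip_width": finger opening in m; "finger_force": force on a finger pad.
Only numpy, scipy, OpenCV 4.12 (cv2) and the standard library are available. Lean on these libraries where they do the work, as an engineer would, in place of code of your own. Each camera call takes 0.05 s, during which the arm holds its last target. There are 200 camera calls.

### The job

Set each of the four plaster roof ornaments (pinnacle, lantern, turret, chimney stack) upright on the model tower whose painted outline matches its foot in shape and size, centred in the outline and with its sides squared up to it. Do not knock any ornament over, leave the paint jar and the brush pot where they stand, and let go of everything at the end.

Things in the scene. Friction and masses are not known exactly. Their poses are not given: they have to be found in the camera images.
- pinnacle: loose plaster casting: the pinnacle, the narrowest, with a small square foot. A straight-sided square shaft 38 x 38 mm from the underside up to 52 mm, then a pointed cone with a small ball, 78 mm high in all; 0.08 to 0.17 kg. Stands upright on the table. Origin: centre of the underside; z up, x and y square to its flat sides.
- lantern: loose plaster casting: the square lantern, the biggest and squat. A straight-sided square body 60 x 60 mm from the underside up to 50 mm, then two smaller square steps and a ball, 74 mm high in all; 0.17 to 0.34 kg. Stands upright on the table. Origin: centre of the underside; z up, x and y square to its flat sides.
- turret: loose plaster casting: the round turret. A straight round body 52 mm in diameter from the underside up to 50 mm, then a domed cap and a small ball, 75 mm high in all; 0.11 to 0.23 kg. Stands upright on the table. Origin: centre of the underside; z up (its turn about z does not matter).
- chimney: loose plaster casting: the oblong chimney stack. A straight-sided body 68 mm (along its x) by 32 mm (along its y) from the underside up to 52 mm, with two round chimney pots side by side on top, 72 mm high in all; 0.12 to 0.24 kg. Stands upright on the table. Origin: centre of the underside; z up, x along the long side.
- tower_small_square: fixed tower head of the model: grey-banded plaster block, 80 x 80 mm, 40 mm high, flat top. Painted on its top (3 mm dark line, no rim), centred and square with its sides: the outline of the pinnacle's foot: the small square, 40 x 40 mm inside the line. Origin: centre of the block's underside, top 40 mm above it; x and y along its sides, z up.
- tower_large_square: fixed tower head of the model: grey-banded plaster block, 80 x 80 mm, 40 mm high, flat top. Painted on its top (3 mm dark line, no rim), centred and square with its sides: the outline of the lantern's foot: the large square, 62 x 62 mm inside the line. Origin: centre of the block's underside, top 40 mm above it; x and y along its sides, z up.
- tower_round: fixed tower head of the model: grey-banded plaster block, 80 x 80 mm, 40 mm high, flat top. Painted on its top (3 mm dark line, no rim), centred and square with its sides: the outline of the turret's foot: the circle, 54 mm in diameter inside the line. Origin: centre of the block's underside, top 40 mm above it; x and y along its sides, z up.
- tower_oblong: fixed tower head of the model: grey-banded plaster block, 80 x 80 mm, 40 mm high, flat top. Painted on its top (3 mm dark line, no rim), centred and square with its sides: the outline of the chimney stack's foot: the oblong, 70 mm (along the tower's x) by 34 mm (along its y) inside the line. Origin: centre of the block's underside, top 40 mm above it; x and y along its sides, z up.
- jar: bystander: closed paint jar with a white lid, 84 mm in diameter, 100 mm high, standing loose at the right (-y) edge of the work. Origin: centre of the underside.
- brush_pot: bystander: grey pot, 86 mm in diameter and 94 mm high, with three brushes standing in it up to 190 mm, loose at the left (+y) edge of the work. Origin: centre of the underside.

How it is judged:
At the end, for the whole second after the job is handed in: Each ornament is at rest, upright within 0.1 rad, on top of the tower with its own outline, centred within 10 mm and (not the round turret) squared up to the outline within 0.2 rad: any quarter turn for the square ones, either way round for the chimney (horizontal distance between pinnacle and tower_small_square below 0.01 m and z of pinnacle in the frame of tower_small_square between 0.034 and 0.046 m and angle between each of pinnacle, lantern, turret, chimney's own z axis and vertical below 0.1 rad and linear speed of each of pinnacle, lantern, turret, chimney below 0.02 m/s and angular speed of each of pinnacle, lantern, turret, chimney below 0.2 rad/s and (angle between the x axis of pinnacle and the x axis of tower_small_square, either way round below 0.2 rad or angle between the x axis of pinnacle and the y axis of tower_small_square, either way round below 0.2 rad) and horizontal distance between lantern and tower_large_square below 0.01 m and z of lantern in the frame of tower_large_square between 0.034 and 0.046 m and (angle between the x axis of lantern and the x axis of tower_large_square, either way round below 0.2 rad or angle between the x axis of lantern and the y axis of tower_large_square, either way round below 0.2 rad) and horizontal distance between turret and tower_round below 0.01 m and z of turret in the frame of tower_round between 0.034 and 0.046 m and horizontal distance between chimney and tower_oblong below 0.01 m and z of chimney in the frame of tower_oblong between 0.034 and 0.046 m and angle between the x axis of chimney and the x axis of tower_oblong, either way round below 0.2 rad); the robot touches nothing.
It fails at once if the paint jar is pushed more than 30 mm from its place or tipped (distance of jar from where it was at the start of the episode above 0.03 m or angle between jar's own z axis and vertical above 0.5 rad).
It fails at once if the brush pot is pushed more than 30 mm from its place or tipped (distance of brush_pot from where it was at the start of the episode above 0.03 m or angle between brush_pot's own z axis and vertical above 0.5 rad).
It fails at once if an ornament is knocked over (angle between any of pinnacle, lantern, turret, chimney's own z axis and vertical above 1 rad).
It also fails if it takes over 112 s, if anything falls off the work surface, if the arm or the gripper's body presses on something with over 40 N, if the wrist force passes 120 N, or if a joint passes its speed limit or range.

## Working session

There is one attempt and no reset: what is moved stays moved. The work goes in short steps, Python scripts to look and compute and a shell command to move; the robot and the scene stay as the last step left them, time stands still between calls to the robot, and variables do not carry over. Pictures are saved under pics/ and viewed, at most 14 in all, crops included, and the job is handed in when it is done.

```bash
mkdir -p pics; ls; python3 - <<'E'
from workcell import r
import cv2,numpy as np
print(r.state()); print(r.grasp_offset)
for n in("scene","top"):
    c=r.read_camera(n); cv2.imwrite(f"pics/{n}0.png",c["image"][...,::-1]); np.savez(f"{n}0.npz",**c)
    print(n,c["vfov"],c["dist_coeffs"],c["camera_from_world"].round(3).tolist() if hasattr(c["camera_from_world"],'round') else c["camera_from_world"])
E
```

```text
pics
{'time': 0.0, 'joints': array([1.09129708e+00, 1.04678735e-01, 9.64626010e-02, 1.56393318e+00,
       6.19647639e-06, 1.35311450e+00]), 'joint_velocities': array([-0.00112355, -0.00033068,  0.00173133, -0.0006757 , -0.00125134,
       -0.00104531]), 'joint_efforts': array([ 7.65707919e-04, -5.56931984e+01,  5.03643572e+01,  1.70410902e-02,
       -2.55790037e-04, -3.76895912e-06]), 'tcp_pos': array([0.15511591, 0.57924239, 0.23053072]), 'eef_rot': array([-4.10027036e-01, -3.11424760e+00,  1.99382424e-03]), 'wrist_force': array([-0.11464581, -0.30618587,  0.31121326]), 'ft_torque': array([0.02021863, 0.03303185, 0.00138968]), 'finger_force': 0.0, 'grip_width': 0.08535850973085418}
-0.0187
scene 52.1367969945916 [-0.07316168  0.          0.          0.          0.        ] [[0.753, 0.658, -0.008, -0.406], [0.484, -0.563, -0.67, -0.237], [-0.445, 0.501, -0.743, 1.553], [0.0, 0.0, 0.0, 1.0]]
top 47.43124029128644 [-0.14856565  0.          0.          0.          0.        ] [[-0.025, -1.0, -0.012, 0.022], [-0.993, 0.026, -0.117, 0.525], [0.117, 0.009, -0.993, 1.371], [0.0, 0.0, 0.0, 1.0]]
```

View pics/top0.png

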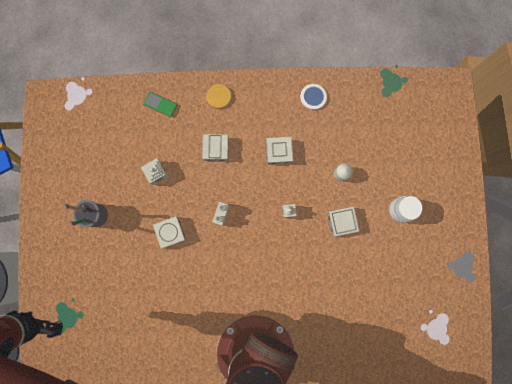

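View pics/scene0.png

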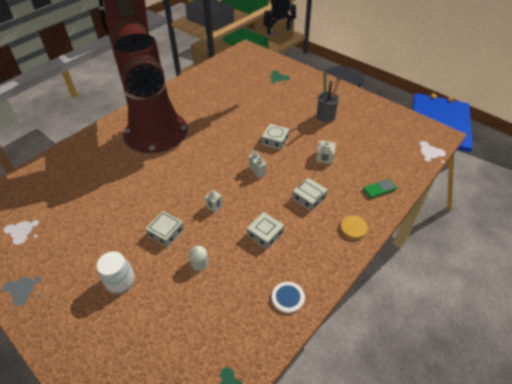

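The top view shows the towers: oblong (215,147), small square (279,150), large square (344,222) and round (169,232). The ornaments are the lantern (153,171), chimney (221,213), pinnacle (289,211) and turret (344,172). The jar is at (405,209) and the brush pot at (90,214). The scene view agrees.

```bash
cat > h.py <<'E'
from workcell import r
import cv2,numpy as np
from scipy.spatial.transform import Rotation as R
def cloud(c):
    h,w=c["depth"].shape; f=h/2/np.tan(np.radians(float(c["vfov"]))/2)
    K=np.array([[f,0,float(c["cx"])],[0,f,float(c["cy"])],[0,0,1]])
    v,u=np.mgrid[:h,:w]; p=np.stack([u.ravel(),v.ravel()],1).astype(np.float64)
    n=cv2.undistortPoints(p[:,None],K,np.array(c["dist_coeffs"],float))[:,0]
    d=c["depth"].ravel(); P=np.c_[n*d[:,None],d,np.ones(d.size)]
    W=(np.linalg.inv(np.array(c["camera_from_world"]))@P.T).T[:,:3]; W[d==0]=np.nan
    return W.reshape(h,w,3)
def rect(pts):
    (cx,cy),(a,b),t=cv2.minAreaRect((pts[:,:2]*1000).astype(np.float32))
    if b>a: a,b,t=b,a,t-90
    return [round(x,1) for x in(cx,cy,a,b,(t+90)%180-90)]   # mm, deg: long side direction
E
python3 - <<'E'
from h import *
c=dict(np.load("top0.npz")); W=cloud(c)
print("table z",np.nanmedian(W[150:200,240:260,2]))
for n,(u,v),lo,hi in [("oblongT",(215,147),.03,.05),("smallT",(279,150),.03,.05),("largeT",(344,222),.03,.05),("roundT",(169,232),.03,.05),
 ("lantern",(153,171),.044,.057),("chimney",(221,213),.046,.058),("pinnacle",(289,211),.02,.1),("turret",(344,172),.03,.1),("jar",(405,209),.05,.12),("pot",(90,214),.05,.2)]:
    P=W[v-22:v+23,u-22:u+23].reshape(-1,3); a=P[(P[:,2]>lo)&(P[:,2]<hi)]
    print(n,rect(a),"ztop",round(np.nanmax(P[:,2]),3),len(a),a.mean(0).round(3))
i=cv2.resize(c["image"][130:255,70:430],None,fx=2.2,fy=2.2,interpolation=2)
E
```

```text
table z -0.00043232051783093084
oblongT [671.2, 112.1, 83.2, 79.2, -1.4] ztop 0.05 626 [0.672 0.112 0.04 ]
smallT [656.3, -93.8, 81.9, 80.5, 1.5] ztop 0.048 626 [ 0.655 -0.093  0.04 ]
largeT [418.0, -292.7, 81.1, 81.1, -80.9] ztop 0.05 639 [ 0.418 -0.292  0.039]
roundT [397.6, 265.9, 83.5, 81.4, -70.7] ztop 0.049 664 [0.398 0.265 0.039]
lantern [597.1, 313.5, 61.8, 61.3, -61.4] ztop 0.076 200 [0.596 0.31  0.051]
chimney [453.5, 96.8, 67.9, 32.1, -19.9] ztop 0.077 148 [0.453 0.096 0.051]
pinnacle [457.0, -117.2, 39.1, 38.8, -86.5] ztop 0.081 167 [ 0.456 -0.116  0.054]
turret [578.3, -300.0, 51.1, 49.8, -0.4] ztop 0.075 232 [ 0.576 -0.298  0.059]
jar [449.9, -488.0, 77.1, 76.3, -21.3] ztop 0.107 593 [ 0.45  -0.483  0.09 ]
pot [460.9, 517.2, 84.7, 81.9, 88.8] ztop 0.193 675 [0.459 0.512 0.102]
```

```bash
cat >> h.py <<'E'
def to(x,y,z,yaw):
    """yaw: wanted world direction (deg) of the closing line, mod 180; mm"""
    s=r.state(); M=R.from_rotvec(s["eef_rot"]).as_matrix()
    d=M.T@(np.array([x,y,z])/1000-s["tcp_pos"])*100
    cy=np.degrees(np.arctan2(M[1,1],M[0,1])); D=(yaw-cy+90)%180-90
    print("t %.1f tcp"%s["time"],(s["tcp_pos"]*1000).round(1),"closing dir %.1f tilt %.2f"%(cy,np.degrees(np.arccos(-M[2,2]))),"j6 %.2f"%s["joints"][5],"w %.4f"%s["grip_width"],"F",s["wrist_force"].round(1))
    print("shift first, cm:",d.round(2),"then az %.1f"%(-D),"or",round(-D+180*np.sign(D),1))
E
python3 - <<'E'
from h import *
c=dict(np.load("top0.npz"))
i=cv2.resize(c["image"][120:250,135:365],None,fx=3.4,fy=3.4,interpolation=cv2.INTER_CUBIC)
cv2.imwrite("pics/crop.png",i[...,::-1])
to(453.5,96.8,180,-19.9+90)
E
```

```text
t 0.1 tcp [155.1 579.3 230.6] closing dir 75.0 tilt 0.07 j6 1.35 w 0.0851 F [ 0.2  0.1 -0.1]
shift first, cm: [-41.31 -38.87   5.09] then az 4.9 or -175.1
```

View pics/crop.png

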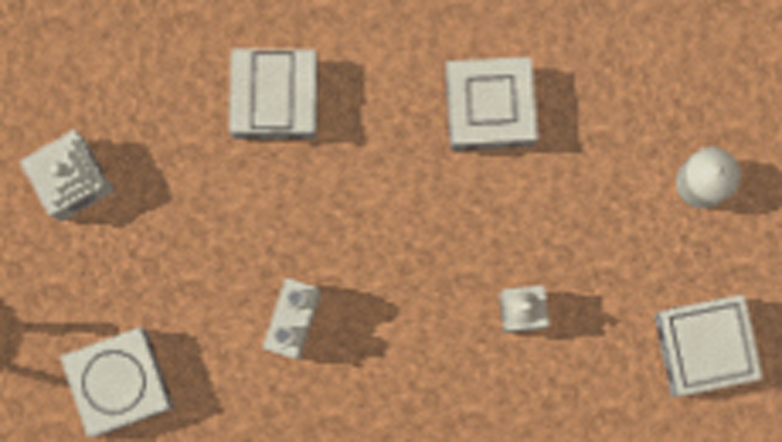

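The crop confirms that the oblong outline runs along world x and the chimney's long side is at about -20°. I'll start with the chimney.

```bash
python3 -m inch '[{"tx":-3.44,"ty":-3.24,"tz":0.42},{"tx":-3.44,"ty":-3.24,"tz":0.42},{"tx":-3.44,"ty":-3.24,"tz":0.42},{"tx":-3.44,"ty":-3.24,"tz":0.42},{"tx":-3.44,"ty":-3.24,"tz":0.42},{"tx":-3.44,"ty":-3.24,"tz":0.42},{"tx":-3.44,"ty":-3.24,"tz":0.42},{"tx":-3.44,"ty":-3.24,"tz":0.42},{"tx":-3.44,"ty":-3.24,"tz":0.42},{"tx":-3.44,"ty":-3.24,"tz":0.42},{"tx":-3.44,"ty":-3.24,"tz":0.42},{"tx":-3.44,"ty":-3.24,"tz":0.42}]' 40
python3 -m inch '[{"az":4.9},{}]'
python3 - <<'E'
from h import *
to(453.5,96.8,12,-19.9+90)
c=r.read_camera("wrist");cv2.imwrite("pics/w1.png",c["image"][...,::-1])
E
```

```text
t 0.1 tcp [155.1 579.3 230.6] closing dir 75.0 tilt 0.07 j6 1.35 w 0.0851 F [ 0.2  0.1 -0.1]
shift first, cm: [-41.31 -38.85  21.89] then az 4.9 or -175.1invalid input at $[0]: expected keys jaw, tx, ty, tz, ax, ay, az
invalid input at $[0]: expected keys jaw, tx, ty, tz, ax, ay, az
```

View pics/w1.png

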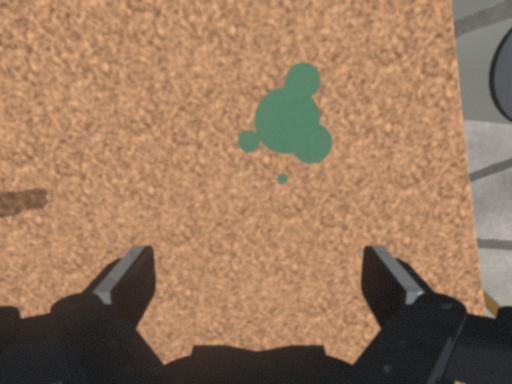

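The arm did not move, because every row needs all seven keys. The wrist view only shows the green blot at (290,115) and the open fingers at (130,290) and (390,290).

```bash
python3 -m inch '[{"jaw":1,"tx":-3.44,"ty":-3.24,"tz":0.42,"ax":0,"ay":0,"az":0},{"jaw":1,"tx":-3.44,"ty":-3.24,"tz":0.42,"ax":0,"ay":0,"az":0},{"jaw":1,"tx":-3.44,"ty":-3.24,"tz":0.42,"ax":0,"ay":0,"az":0},{"jaw":1,"tx":-3.44,"ty":-3.24,"tz":0.42,"ax":0,"ay":0,"az":0},{"jaw":1,"tx":-3.44,"ty":-3.24,"tz":0.42,"ax":0,"ay":0,"az":0},{"jaw":1,"tx":-3.44,"ty":-3.24,"tz":0.42,"ax":0,"ay":0,"az":0},{"jaw":1,"tx":-3.44,"ty":-3.24,"tz":0.42,"ax":0,"ay":0,"az":0},{"jaw":1,"tx":-3.44,"ty":-3.24,"tz":0.42,"ax":0,"ay":0,"az":0},{"jaw":1,"tx":-3.44,"ty":-3.24,"tz":0.42,"ax":0,"ay":0,"az":0},{"jaw":1,"tx":-3.44,"ty":-3.24,"tz":0.42,"ax":0,"ay":0,"az":0},{"jaw":1,"tx":-3.44,"ty":-3.24,"tz":0.42,"ax":0,"ay":0,"az":0},{"jaw":1,"tx":-3.44,"ty":-3.24,"tz":0.42,"ax":0,"ay":0,"az":0}]' 40
python3 -m inch '[{"jaw":1,"tx":0,"ty":0,"tz":0,"ax":0,"ay":0,"az":4.9},{"jaw":1,"tx":0,"ty":0,"tz":0,"ax":0,"ay":0,"az":0}]'
python3 - <<'E'
from h import *
to(453.5,96.8,12,-19.9+90)
c=r.read_camera("wrist");cv2.imwrite("pics/w2.png",c["image"][...,::-1])
W=cloud(c); m=(W[...,2]>.046)&(W[...,2]<.058)
n,l,s,_=cv2.connectedComponentsWithStats(m.astype(np.uint8))
for k in range(1,n):
    if s[k,4]>150: print(s[k],rect(W[l==k]))
E
```

```text
time: 1.35
tcp_pos: [0.454, 0.0953, 0.1807]
eef_rot: [0.41, 3.114, 0.0]
wrist_force: [1.9, 0.5, 0.2]
grip_width: 0.0853
finger_force: 0.0
time: 1.55
tcp_pos: [0.4535, 0.0961, 0.1804]
eef_rot: [-0.549, -3.092, -0.0]
wrist_force: [-0.6, 0.6, 1.2]
grip_width: 0.0852
finger_force: 0.0
t 1.6 tcp [453.5  96.1 180.4] closing dir 69.9 tilt 0.07 j6 0.28 w 0.0852 F [-0.6  0.6  1.2]
shift first, cm: [ 0.    0.07 16.84] then az -0.2 or 179.8
[ 239  138   41   83 2024] [452.3, 98.0, 68.0, 32.1, -19.8]
[   0  241   57   56 1380] [456.4, -118.8, 40.1, 38.8, -85.6]
```

View pics/w2.png

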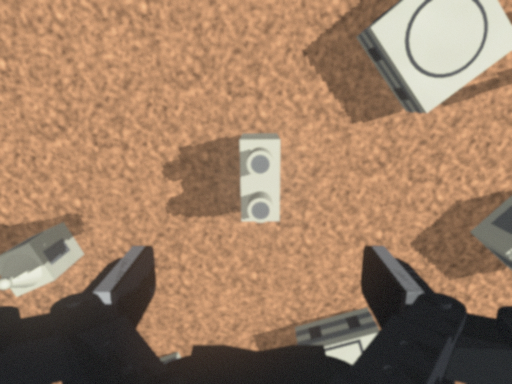

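The chimney sits at (260,178), squared up and centred between the fingers, and the wrist measurement agrees within 2 mm. I'll grasp it.

```bash
python3 -m inch '[{"jaw":1,"tx":0,"ty":0.1,"tz":4.5,"ax":0,"ay":0,"az":0},{"jaw":1,"tx":0,"ty":0,"tz":4.5,"ax":0,"ay":0,"az":0},{"jaw":1,"tx":0,"ty":0,"tz":4,"ax":0,"ay":0,"az":0},{"jaw":1,"tx":0,"ty":0,"tz":2.5,"ax":0,"ay":0,"az":0},{"jaw":1,"tx":0,"ty":0,"tz":1.3,"ax":0,"ay":0,"az":0},{"jaw":-1,"tx":0,"ty":0,"tz":0,"ax":0,"ay":0,"az":0},{"jaw":-1,"tx":0,"ty":0,"tz":0,"ax":0,"ay":0,"az":0},{"jaw":-1,"tx":0,"ty":0,"tz":0,"ax":0,"ay":0,"az":0},{"jaw":-1,"tx":0,"ty":0,"tz":0,"ax":0,"ay":0,"az":0},{"jaw":-1,"tx":0,"ty":0,"tz":0,"ax":0,"ay":0,"az":0},{"jaw":-1,"tx":0,"ty":0,"tz":0,"ax":0,"ay":0,"az":0},{"jaw":-1,"tx":0,"ty":0,"tz":0,"ax":0,"ay":0,"az":0}]' 40
python3 -c "
from h import *
to(671,112,130,88.6)"
```

```text
time: 2.8
tcp_pos: [0.4551, 0.0981, 0.0146]
eef_rot: [0.542, 3.092, 0.001]
wrist_force: [-0.0, 0.9, 6.6]
grip_width: 0.0317
finger_force: 41.1
t 2.8 tcp [455.1  98.1  14.6] closing dir 70.1 tilt 0.16 j6 0.28 w 0.0317 F [-0.   0.9  6.6]
shift first, cm: [-19.86   8.67 -11.48] then az -18.5 or 161.5
```

```bash
python3 -m inch '[{"jaw":-1,"tx":0,"ty":0,"tz":-2.5,"ax":0,"ay":0,"az":0},{"jaw":-1,"tx":0,"ty":0,"tz":-4,"ax":0,"ay":0,"az":0},{"jaw":-1,"tx":0,"ty":0,"tz":-3,"ax":0,"ay":0,"az":0},{"jaw":-1,"tx":-4,"ty":1.7,"tz":-2,"ax":0,"ay":0,"az":0},{"jaw":-1,"tx":-4,"ty":1.7,"tz":0,"ax":0,"ay":0,"az":0},{"jaw":-1,"tx":-4,"ty":1.7,"tz":0,"ax":0,"ay":0,"az":0},{"jaw":-1,"tx":-4,"ty":1.7,"tz":0,"ax":0,"ay":0,"az":0},{"jaw":-1,"tx":-3.9,"ty":1.8,"tz":0,"ax":0,"ay":0,"az":0},{"jaw":-1,"tx":0,"ty":0,"tz":0,"ax":0,"ay":0,"az":-6.2},{"jaw":-1,"tx":0,"ty":0,"tz":0,"ax":0,"ay":0,"az":-6.2},{"jaw":-1,"tx":0,"ty":0,"tz":0,"ax":0,"ay":0,"az":-6.1},{"jaw":-1,"tx":0,"ty":0,"tz":0,"ax":0,"ay":0,"az":0}]'
python3 - <<'E'
from h import *
to(672,112,54,88.6)
c=r.read_camera("wrist");cv2.imwrite("pics/w3.png",c["image"][...,::-1])
E
```

```text
time: 4.0
tcp_pos: [0.6702, 0.1112, 0.1278]
eef_rot: [-0.036, -3.141, -0.0]
wrist_force: [-0.1, 0.0, -2.4]
grip_width: 0.0316
finger_force: 40.5
t 4.0 tcp [670.2 111.2 127.8] closing dir 88.7 tilt 0.02 j6 -0.00 w 0.0316 F [-0.1  0.  -2.4]
shift first, cm: [-0.18  0.08  7.38] then az 0.1 or -179.9
```

View pics/w3.png

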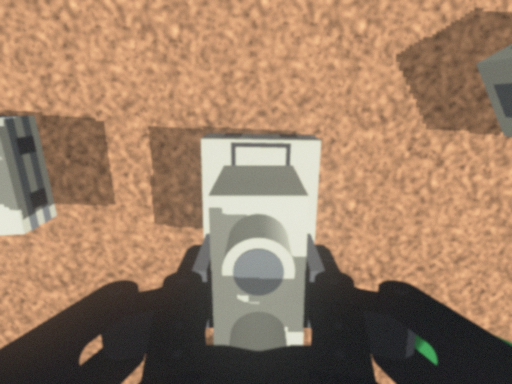

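The chimney is held squarely above the outline (top edge at (260,147)). Lowering it now.

```bash
python3 -m inch '[{"jaw":-1,"tx":-0.18,"ty":0.08,"tz":3,"ax":0,"ay":0,"az":0},{"jaw":-1,"tx":0,"ty":0,"tz":2.5,"ax":0,"ay":0,"az":0},{"jaw":-1,"tx":0,"ty":0,"tz":1.2,"ax":0,"ay":0,"az":0},{"jaw":-1,"tx":0,"ty":0,"tz":0.4,"ax":0,"ay":0,"az":0},{"jaw":-1,"tx":0,"ty":0,"tz":0.2,"ax":0,"ay":0,"az":0},{"jaw":-1,"tx":0,"ty":0,"tz":0,"ax":0,"ay":0,"az":0}]'
python3 -c "
from h import *
to(672,112,54.6,88.6)"
```

```text
time: 4.65
tcp_pos: [0.6726, 0.112, 0.0561]
eef_rot: [0.039, 3.14, 0.0]
wrist_force: [0.6, -0.3, -2.1]
grip_width: 0.0316
finger_force: 40.5
t 4.7 tcp [672.6 112.   56.1] closing dir 88.6 tilt 0.10 j6 -0.00 w 0.0316 F [ 0.6 -0.3 -2.1]
shift first, cm: [ 0.07 -0.    0.15] then az -0.0 or 180.0
```

```bash
python3 -m inch '[{"jaw":-1,"tx":0,"ty":0,"tz":0.15,"ax":0,"ay":0,"az":0},{"jaw":-1,"tx":0,"ty":0,"tz":0,"ax":0,"ay":0,"az":0},{"jaw":1,"tx":0,"ty":0,"tz":0,"ax":0,"ay":0,"az":0},{"jaw":1,"tx":0,"ty":0,"tz":0,"ax":0,"ay":0,"az":0},{"jaw":1,"tx":0,"ty":0,"tz":0,"ax":0,"ay":0,"az":0},{"jaw":1,"tx":0,"ty":0,"tz":0,"ax":0,"ay":0,"az":0},{"jaw":1,"tx":0,"ty":0,"tz":-2,"ax":0,"ay":0,"az":0},{"jaw":1,"tx":0,"ty":0,"tz":-4,"ax":0,"ay":0,"az":0},{"jaw":1,"tx":0,"ty":0,"tz":-4,"ax":0,"ay":0,"az":0},{"jaw":1,"tx":0,"ty":0,"tz":-2.5,"ax":0,"ay":0,"az":0},{"jaw":1,"tx":0,"ty":0,"tz":0,"ax":0,"ay":0,"az":0}]'
python3 -c "
from h import *
to(457,-118,180,93.5)"
```

```text
time: 5.75
tcp_pos: [0.6741, 0.112, 0.1837]
eef_rot: [0.038, 3.134, 0.0]
wrist_force: [-0.2, -0.5, 0.8]
grip_width: 0.0854
finger_force: 0.0
t 5.8 tcp [674.1 112.  183.7] closing dir 88.6 tilt 0.42 j6 -0.00 w 0.0854 F [-0.2 -0.5  0.8]
shift first, cm: [ 21.15 -23.52   0.22] then az -4.9 or 175.1
```

```bash
python3 -m inch '[{"jaw":1,"tx":3.02,"ty":-3.36,"tz":0,"ax":0,"ay":0,"az":0},{"jaw":1,"tx":3.02,"ty":-3.36,"tz":0,"ax":0,"ay":0,"az":0},{"jaw":1,"tx":3.02,"ty":-3.36,"tz":0,"ax":0,"ay":0,"az":0},{"jaw":1,"tx":3.02,"ty":-3.36,"tz":0,"ax":0,"ay":0,"az":0},{"jaw":1,"tx":3.02,"ty":-3.36,"tz":0,"ax":0,"ay":0,"az":0},{"jaw":1,"tx":3.02,"ty":-3.36,"tz":0,"ax":0,"ay":0,"az":0},{"jaw":1,"tx":3.02,"ty":-3.36,"tz":0,"ax":0,"ay":0,"az":0},{"jaw":1,"tx":0,"ty":0,"tz":0,"ax":0,"ay":0,"az":-4.9},{"jaw":1,"tx":0,"ty":0,"tz":0,"ax":0,"ay":0,"az":0}]'
python3 - <<'E'
from h import *
to(457,-118,12,93.5)
c=r.read_camera("wrist");cv2.imwrite("pics/w4.png",c["image"][...,::-1])
W=cloud(c); m=(W[...,2]>.03)&(W[...,2]<.1)
n,l,s,_=cv2.connectedComponentsWithStats(m.astype(np.uint8))
for k in range(1,n):
    if s[k,4]>150: print(s[k],rect(W[l==k]))
E
```

```text
time: 6.65
tcp_pos: [0.4542, -0.1187, 0.1778]
eef_rot: [0.094, -3.14, -0.0]
wrist_force: [-0.8, 0.3, -0.1]
grip_width: 0.085
finger_force: 0.0
t 6.7 tcp [ 454.2 -118.7  177.8] closing dir 93.4 tilt 0.01 j6 -0.60 w 0.0850 F [-0.8  0.3 -0.1]
shift first, cm: [-0.29  0.05 16.58] then az -0.1 or 179.9
[    0    63   108   113 10128] [417.0, -293.0, 81.9, 80.7, -80.6]
[ 233  157   48   52 2388] [455.6, -120.1, 39.1, 38.7, 4.6]
[  10  268   73   50 2089] [561.9, -300.2, 49.2, 23.8, -86.0]
[229 337  84  13 730] [616.8, -96.9, 80.5, 7.4, -88.2]
```

View pics/w4.png

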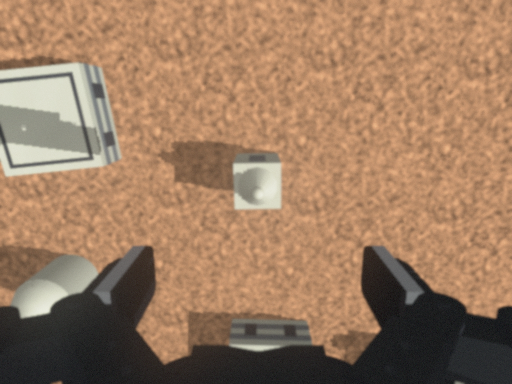

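The pinnacle is at (257,182), squared to the jaws. Grasping it, then lifting.

```bash
python3 -m inch '[{"jaw":1,"tx":-0.1,"ty":-0.05,"tz":4.5,"ax":0,"ay":0,"az":0},{"jaw":1,"tx":0,"ty":0,"tz":4.5,"ax":0,"ay":0,"az":0},{"jaw":1,"tx":0,"ty":0,"tz":4,"ax":0,"ay":0,"az":0},{"jaw":1,"tx":0,"ty":0,"tz":2.3,"ax":0,"ay":0,"az":0},{"jaw":1,"tx":0,"ty":0,"tz":1.2,"ax":0,"ay":0,"az":0},{"jaw":-1,"tx":0,"ty":0,"tz":0,"ax":0,"ay":0,"az":0},{"jaw":-1,"tx":0,"ty":0,"tz":0,"ax":0,"ay":0,"az":0},{"jaw":-1,"tx":0,"ty":0,"tz":0,"ax":0,"ay":0,"az":0},{"jaw":-1,"tx":0,"ty":0,"tz":0,"ax":0,"ay":0,"az":0},{"jaw":-1,"tx":0,"ty":0,"tz":0,"ax":0,"ay":0,"az":0},{"jaw":-1,"tx":0,"ty":0,"tz":0,"ax":0,"ay":0,"az":0},{"jaw":-1,"tx":0,"ty":0,"tz":0,"ax":0,"ay":0,"az":0}]' 40
python3 -c "
from h import *
to(656.5,-93.8,130,91.5)"
```

```text
time: 7.9
tcp_pos: [0.4572, -0.119, 0.0151]
eef_rot: [-0.096, 3.137, -0.002]
wrist_force: [-0.4, -0.8, 5.9]
grip_width: 0.0378
finger_force: 41.0
t 7.9 tcp [ 457.2 -119.    15.1] closing dir 93.5 tilt 0.17 j6 -0.59 w 0.0378 F [-0.4 -0.8  5.9]
shift first, cm: [-20.08   1.29 -11.43] then az 2.0 or -178.0
```

```bash
python3 -m inch '[{"jaw":-1,"tx":0,"ty":0,"tz":-2.5,"ax":0,"ay":0,"az":0},{"jaw":-1,"tx":0,"ty":0,"tz":-4,"ax":0,"ay":0,"az":0},{"jaw":-1,"tx":0,"ty":0,"tz":-3,"ax":0,"ay":0,"az":0},{"jaw":-1,"tx":-4,"ty":0.26,"tz":-2,"ax":0,"ay":0,"az":0},{"jaw":-1,"tx":-4,"ty":0.26,"tz":0,"ax":0,"ay":0,"az":0},{"jaw":-1,"tx":-4,"ty":0.26,"tz":0,"ax":0,"ay":0,"az":0},{"jaw":-1,"tx":-4,"ty":0.26,"tz":0,"ax":0,"ay":0,"az":0},{"jaw":-1,"tx":-4.1,"ty":0.26,"tz":0,"ax":0,"ay":0,"az":0},{"jaw":-1,"tx":0,"ty":0,"tz":0,"ax":0,"ay":0,"az":2},{"jaw":-1,"tx":0,"ty":0,"tz":0,"ax":0,"ay":0,"az":0}]'
python3 -c "
from h import *
to(656.5,-93.8,55,91.5)"
```

```text
time: 8.9
tcp_pos: [0.6561, -0.0928, 0.1273]
eef_rot: [0.041, -3.14, -0.001]
wrist_force: [0.1, -0.1, -0.9]
grip_width: 0.0377
finger_force: 40.6
t 8.9 tcp [656.1 -92.8 127.3] closing dir 91.5 tilt 0.10 j6 -0.36 w 0.0377 F [ 0.1 -0.1 -0.9]
shift first, cm: [-0.05 -0.1   7.23] then az -0.0 or 180.0
```

```bash
python3 -m inch '[{"jaw":-1,"tx":0,"ty":-0.1,"tz":3,"ax":0,"ay":0,"az":0},{"jaw":-1,"tx":0,"ty":0,"tz":2.5,"ax":0,"ay":0,"az":0},{"jaw":-1,"tx":0,"ty":0,"tz":1.2,"ax":0,"ay":0,"az":0},{"jaw":-1,"tx":0,"ty":0,"tz":0.4,"ax":0,"ay":0,"az":0},{"jaw":-1,"tx":0,"ty":0,"tz":0.25,"ax":0,"ay":0,"az":0},{"jaw":-1,"tx":0,"ty":0,"tz":0,"ax":0,"ay":0,"az":0},{"jaw":-1,"tx":0,"ty":0,"tz":0,"ax":0,"ay":0,"az":0}]'
python3 -c "
from h import *
to(656.5,-93.8,55.1,91.5)"
```

```text
time: 9.6
tcp_pos: [0.6565, -0.0944, 0.0563]
eef_rot: [-0.041, 3.139, -0.001]
wrist_force: [0.6, 0.3, -1.3]
grip_width: 0.0376
finger_force: 40.6
t 9.6 tcp [656.5 -94.4  56.3] closing dir 91.5 tilt 0.11 j6 -0.37 w 0.0376 F [ 0.6  0.3 -1.3]
shift first, cm: [-0.    0.06  0.12] then az 0.0 or -180.0
```

```bash
python3 -m inch '[{"jaw":-1,"tx":0,"ty":0,"tz":0.12,"ax":0,"ay":0,"az":0},{"jaw":-1,"tx":0,"ty":0,"tz":0,"ax":0,"ay":0,"az":0},{"jaw":1,"tx":0,"ty":0,"tz":0,"ax":0,"ay":0,"az":0},{"jaw":1,"tx":0,"ty":0,"tz":0,"ax":0,"ay":0,"az":0},{"jaw":1,"tx":0,"ty":0,"tz":0,"ax":0,"ay":0,"az":0},{"jaw":1,"tx":0,"ty":0,"tz":0,"ax":0,"ay":0,"az":0},{"jaw":1,"tx":0,"ty":0,"tz":-2,"ax":0,"ay":0,"az":0},{"jaw":1,"tx":0,"ty":0,"tz":-4,"ax":0,"ay":0,"az":0},{"jaw":1,"tx":0,"ty":0,"tz":-4,"ax":0,"ay":0,"az":0},{"jaw":1,"tx":0,"ty":0,"tz":-2.5,"ax":0,"ay":0,"az":0},{"jaw":1,"tx":0,"ty":0,"tz":0,"ax":0,"ay":0,"az":0}]'
python3 -c "
from h import *
to(578,-300,180,91.5)"
```

```text
time: 10.7
tcp_pos: [0.6578, -0.0948, 0.1838]
eef_rot: [-0.041, 3.135, -0.004]
wrist_force: [0.6, -0.1, 0.5]
grip_width: 0.0857
finger_force: 0.0
t 10.7 tcp [657.8 -94.8 183.8] closing dir 91.5 tilt 0.41 j6 -0.37 w 0.0857 F [ 0.6 -0.1  0.5]
shift first, cm: [  8.52 -20.3    0.37] then az 0.0 or -180.0
```

```bash
python3 -m inch '[{"jaw":1,"tx":1.7,"ty":-4.06,"tz":0,"ax":0,"ay":0,"az":0},{"jaw":1,"tx":1.7,"ty":-4.06,"tz":0,"ax":0,"ay":0,"az":0},{"jaw":1,"tx":1.7,"ty":-4.06,"tz":0,"ax":0,"ay":0,"az":0},{"jaw":1,"tx":1.7,"ty":-4.06,"tz":0,"ax":0,"ay":0,"az":0},{"jaw":1,"tx":1.7,"ty":-4.06,"tz":0,"ax":0,"ay":0,"az":0},{"jaw":1,"tx":0,"ty":0,"tz":0,"ax":0,"ay":0,"az":0},{"jaw":1,"tx":0,"ty":0,"tz":0,"ax":0,"ay":0,"az":0}]'
python3 - <<'E'
from h import *
to(578,-300,12,91.5)
c=r.read_camera("wrist")
W=cloud(c); m=(W[...,2]>.012)&(W[...,2]<.1)
n,l,s,_=cv2.connectedComponentsWithStats(m.astype(np.uint8))
for k in range(1,n):
    if s[k,4]>150:
        P=W[l==k]; print(s[k],rect(P),rect(P[P[:,2]>.03]))
        print([ (z,rect(P[(P[:,2]>z)&(P[:,2]<z+.008)])) for z in(.042,.048,.06,.066) if ((P[:,2]>z)&(P[:,2]<z+.008)).sum()>5])
E
```

```text
time: 11.4
tcp_pos: [0.5754, -0.2999, 0.1776]
eef_rot: [0.038, -3.14, -0.002]
wrist_force: [-0.4, 0.1, 0.2]
grip_width: 0.0853
finger_force: 0.0
t 11.4 tcp [ 575.4 -299.9  177.6] closing dir 91.4 tilt 0.09 j6 -0.71 w 0.0853 F [-0.4  0.1  0.2]
shift first, cm: [-0.28 -0.04 16.56] then az -0.1 or 179.9
[   0    0   74   70 4601] [471.9, -466.7, 68.6, 18.3, -39.5] [473.9, -467.3, 65.7, 16.6, -42.3]
[(0.042, [474.4, -466.4, 60.8, 14.5, -42.9]), (0.048, [473.7, -464.6, 56.4, 11.8, -39.6]), (0.06, [473.0, -462.1, 47.1, 8.5, -36.2]), (0.066, [471.7, -461.4, 41.9, 8.1, -31.8])]
[ 221    0  113   40 3502] [446.8, -288.8, 82.8, 25.6, -83.8] [446.7, -288.4, 80.2, 22.3, -81.6]
[]
[ 224  147   64   68 3401] [576.0, -301.7, 51.2, 51.2, 2.5] [576.0, -301.7, 51.2, 51.2, 2.5]
[(0.042, [576.0, -301.7, 51.2, 51.2, 2.5]), (0.048, [576.2, -301.7, 51.2, 50.8, -87.7]), (0.06, [576.4, -301.6, 41.2, 40.8, 74.9]), (0.066, [576.1, -301.7, 27.9, 27.2, 39.1])]
[ 421  219   91   99 7221] [653.3, -100.3, 81.7, 75.8, 0.7] [653.9, -106.9, 80.6, 61.4, 0.4]
[(0.042, [647.8, -106.8, 50.6, 27.0, -38.6]), (0.048, [648.4, -108.1, 48.0, 24.4, -36.5]), (0.06, [650.8, -110.7, 44.3, 19.3, -27.4]), (0.066, [653.1, -112.1, 42.5, 16.1, -19.1])]
```

```bash
python3 -m inch '[{"jaw":1,"tx":0,"ty":-0.15,"tz":4.5,"ax":0,"ay":0,"az":0},{"jaw":1,"tx":0,"ty":0,"tz":4.5,"ax":0,"ay":0,"az":0},{"jaw":1,"tx":0,"ty":0,"tz":4,"ax":0,"ay":0,"az":0},{"jaw":1,"tx":0,"ty":0,"tz":2.3,"ax":0,"ay":0,"az":0},{"jaw":1,"tx":0,"ty":0,"tz":1.2,"ax":0,"ay":0,"az":0},{"jaw":-1,"tx":0,"ty":0,"tz":0,"ax":0,"ay":0,"az":0},{"jaw":-1,"tx":0,"ty":0,"tz":0,"ax":0,"ay":0,"az":0},{"jaw":-1,"tx":0,"ty":0,"tz":0,"ax":0,"ay":0,"az":0},{"jaw":-1,"tx":0,"ty":0,"tz":0,"ax":0,"ay":0,"az":0},{"jaw":-1,"tx":0,"ty":0,"tz":0,"ax":0,"ay":0,"az":0},{"jaw":-1,"tx":0,"ty":0,"tz":0,"ax":0,"ay":0,"az":0},{"jaw":-1,"tx":0,"ty":0,"tz":0,"ax":0,"ay":0,"az":0}]' 40
python3 -c "
from h import *
to(397.6,265.9,180,91.5)"
```

```text
time: 12.65
tcp_pos: [0.5775, -0.3015, 0.0159]
eef_rot: [-0.041, 3.138, -0.002]
wrist_force: [0.6, 1.5, 6.9]
grip_width: 0.0514
finger_force: 42.5
t 12.7 tcp [ 577.5 -301.5   15.9] closing dir 91.5 tilt 0.19 j6 -0.71 w 0.0514 F [0.6 1.5 6.9]
shift first, cm: [ 16.44  57.17 -16.55] then az 0.0 or -180.0
```

```bash
python3 -m inch '[{"jaw":-1,"tx":0,"ty":0,"tz":-2.5,"ax":0,"ay":0,"az":0},{"jaw":-1,"tx":0,"ty":0,"tz":-4.5,"ax":0,"ay":0,"az":0},{"jaw":-1,"tx":0,"ty":0,"tz":-4.5,"ax":0,"ay":0,"az":0},{"jaw":-1,"tx":0,"ty":0,"tz":-4,"ax":0,"ay":0,"az":0},{"jaw":-1,"tx":0.5,"ty":1.7,"tz":-1,"ax":0,"ay":0,"az":0},{"jaw":-1,"tx":0.9,"ty":3.2,"tz":0,"ax":0,"ay":0,"az":0}]'
python3 -m inch '[{"jaw":-1,"tx":1.25,"ty":4.36,"tz":0,"ax":0,"ay":0,"az":0},{"jaw":-1,"tx":1.25,"ty":4.36,"tz":0,"ax":0,"ay":0,"az":0},{"jaw":-1,"tx":1.25,"ty":4.36,"tz":0,"ax":0,"ay":0,"az":0},{"jaw":-1,"tx":1.25,"ty":4.36,"tz":0,"ax":0,"ay":0,"az":0},{"jaw":-1,"tx":1.25,"ty":4.36,"tz":0,"ax":0,"ay":0,"az":0},{"jaw":-1,"tx":1.25,"ty":4.36,"tz":0,"ax":0,"ay":0,"az":0},{"jaw":-1,"tx":1.25,"ty":4.36,"tz":0,"ax":0,"ay":0,"az":0},{"jaw":-1,"tx":1.25,"ty":4.36,"tz":0,"ax":0,"ay":0,"az":0},{"jaw":-1,"tx":1.25,"ty":4.36,"tz":0,"ax":0,"ay":0,"az":0},{"jaw":-1,"tx":1.25,"ty":4.36,"tz":0,"ax":0,"ay":0,"az":0},{"jaw":-1,"tx":1.25,"ty":4.36,"tz":0,"ax":0,"ay":0,"az":0},{"jaw":-1,"tx":1.25,"ty":4.36,"tz":0,"ax":0,"ay":0,"az":0}]'
python3 -m inch '[{"jaw":-1,"tx":0,"ty":0,"tz":0,"ax":0,"ay":0,"az":0},{"jaw":-1,"tx":0,"ty":0,"tz":0,"ax":0,"ay":0,"az":0}]'
python3 -c "
from h import *
to(397.6,265.9,56,91.5)"
```

```text
time: 13.25
tcp_pos: [0.562, -0.2543, 0.1821]
eef_rot: [-0.038, 3.137, -0.006]
wrist_force: [-0.5, 1.9, -2.5]
grip_width: 0.0508
finger_force: 42.7
time: 14.45
tcp_pos: [0.3966, 0.2686, 0.1794]
eef_rot: [-0.041, 3.14, 0.001]
wrist_force: [1.9, 0.3, -1.4]
grip_width: 0.0508
finger_force: 42.7
time: 14.65
tcp_pos: [0.3968, 0.2677, 0.1791]
eef_rot: [-0.045, 3.141, -0.0]
wrist_force: [0.5, -0.0, -0.8]
grip_width: 0.0514
finger_force: 42.8
t 14.7 tcp [396.8 267.7 179.1] closing dir 91.6 tilt 0.04 j6 0.29 w 0.0514 F [ 0.5 -0.  -0.8]
shift first, cm: [-0.07 -0.18 12.31] then az 0.1 or -179.9
```

```bash
python3 -m inch '[{"jaw":-1,"tx":0,"ty":-0.18,"tz":4,"ax":0,"ay":0,"az":0},{"jaw":-1,"tx":0,"ty":0,"tz":4,"ax":0,"ay":0,"az":0},{"jaw":-1,"tx":0,"ty":0,"tz":2.5,"ax":0,"ay":0,"az":0},{"jaw":-1,"tx":0,"ty":0,"tz":1,"ax":0,"ay":0,"az":0},{"jaw":-1,"tx":0,"ty":0,"tz":0.6,"ax":0,"ay":0,"az":0},{"jaw":-1,"tx":0,"ty":0,"tz":0.2,"ax":0,"ay":0,"az":0},{"jaw":-1,"tx":0,"ty":0,"tz":0,"ax":0,"ay":0,"az":0},{"jaw":-1,"tx":0,"ty":0,"tz":0,"ax":0,"ay":0,"az":0}]'
python3 -c "
from h import *
to(397.6,265.9,55.9,91.5)"
```

```text
time: 15.45
tcp_pos: [0.3982, 0.2653, 0.057]
eef_rot: [-0.041, 3.139, 0.001]
wrist_force: [0.3, -0.5, -1.5]
grip_width: 0.0511
finger_force: 42.8
t 15.4 tcp [398.2 265.3  57. ] closing dir 91.5 tilt 0.12 j6 0.29 w 0.0511 F [ 0.3 -0.5 -1.5]
shift first, cm: [0.06 0.06 0.11] then az -0.0 or 180.0
```

```bash
python3 -m inch '[{"jaw":-1,"tx":0,"ty":0,"tz":0.12,"ax":0,"ay":0,"az":0},{"jaw":-1,"tx":0,"ty":0,"tz":0,"ax":0,"ay":0,"az":0},{"jaw":1,"tx":0,"ty":0,"tz":0,"ax":0,"ay":0,"az":0},{"jaw":1,"tx":0,"ty":0,"tz":0,"ax":0,"ay":0,"az":0},{"jaw":1,"tx":0,"ty":0,"tz":0,"ax":0,"ay":0,"az":0},{"jaw":1,"tx":0,"ty":0,"tz":0,"ax":0,"ay":0,"az":0},{"jaw":1,"tx":0,"ty":0,"tz":-2,"ax":0,"ay":0,"az":0},{"jaw":1,"tx":0,"ty":0,"tz":-4,"ax":0,"ay":0,"az":0},{"jaw":1,"tx":0,"ty":0,"tz":-4,"ax":0,"ay":0,"az":0},{"jaw":1,"tx":0,"ty":0,"tz":-2.5,"ax":0,"ay":0,"az":0},{"jaw":1,"tx":0,"ty":0,"tz":0,"ax":0,"ay":0,"az":0}]'
python3 -c "
from h import *
to(597,313.5,180,118.6)"
```

```text
time: 16.55
tcp_pos: [0.3992, 0.2658, 0.1836]
eef_rot: [-0.041, 3.135, 0.003]
wrist_force: [0.7, 0.8, 0.0]
grip_width: 0.0853
finger_force: 0.0
t 16.6 tcp [399.2 265.8 183.6] closing dir 91.5 tilt 0.35 j6 0.29 w 0.0853 F [0.7 0.8 0. ]
shift first, cm: [-19.9    4.25   0.49] then az -27.1 or 152.9
```

```bash
python3 -m inch '[{"jaw":1,"tx":-4,"ty":0.85,"tz":0,"ax":0,"ay":0,"az":0},{"jaw":1,"tx":-4,"ty":0.85,"tz":0,"ax":0,"ay":0,"az":0},{"jaw":1,"tx":-4,"ty":0.85,"tz":0,"ax":0,"ay":0,"az":0},{"jaw":1,"tx":-4,"ty":0.85,"tz":0,"ax":0,"ay":0,"az":0},{"jaw":1,"tx":-4,"ty":0.85,"tz":0,"ax":0,"ay":0,"az":0},{"jaw":1,"tx":0,"ty":0,"tz":0,"ax":0,"ay":0,"az":-6.8},{"jaw":1,"tx":0,"ty":0,"tz":0,"ax":0,"ay":0,"az":-6.8},{"jaw":1,"tx":0,"ty":0,"tz":0,"ax":0,"ay":0,"az":-6.8},{"jaw":1,"tx":0,"ty":0,"tz":0,"ax":0,"ay":0,"az":-6.7},{"jaw":1,"tx":0,"ty":0,"tz":0,"ax":0,"ay":0,"az":0},{"jaw":1,"tx":0,"ty":0,"tz":0,"ax":0,"ay":0,"az":0}]'
python3 - <<'E'
from h import *
to(597,313.5,12,118.6)
c=r.read_camera("wrist"); cv2.imwrite("pics/w5.png",c["image"][...,::-1])
W=cloud(c); m=(W[...,2]>.03)&(W[...,2]<.1)
n,l,s,_=cv2.connectedComponentsWithStats(m.astype(np.uint8))
for k in range(1,n):
    if s[k,4]>150: print(s[k],rect(W[l==k]))
E
```

```text
time: 17.65
tcp_pos: [0.5958, 0.3128, 0.1787]
eef_rot: [0.771, -3.045, -0.0]
wrist_force: [-0.3, 0.5, 0.2]
grip_width: 0.0853
finger_force: 0.0
t 17.6 tcp [595.8 312.8 178.7] closing dir 118.4 tilt 0.05 j6 -0.21 w 0.0853 F [-0.3  0.5  0.2]
shift first, cm: [-0.15  0.   16.67] then az -0.2 or 179.8
[   0   89   68  121 5308] [671.1, 125.7, 81.9, 56.0, -1.7]
[503 134   9  50 302] [483.2, 488.3, 42.0, 7.3, 39.0]
[ 220  143   76   75 5500] [595.8, 311.7, 60.5, 60.1, 28.4]
```

View pics/w5.png

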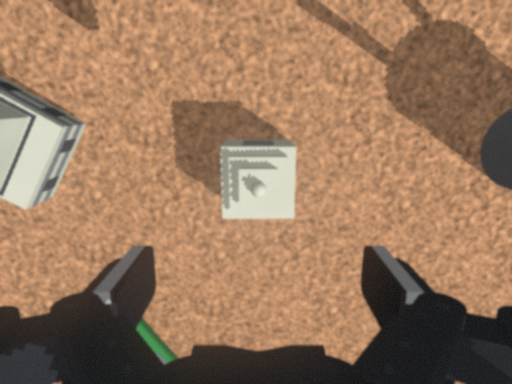

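The lantern is at (258,181), squared and centred (measured as 60 mm square). Grasping it.

```bash
python3 -m inch '[{"jaw":1,"tx":0.05,"ty":0,"tz":4.5,"ax":0,"ay":0,"az":0},{"jaw":1,"tx":0,"ty":0,"tz":4.5,"ax":0,"ay":0,"az":0},{"jaw":1,"tx":0,"ty":0,"tz":4,"ax":0,"ay":0,"az":0},{"jaw":1,"tx":0,"ty":0,"tz":2.4,"ax":0,"ay":0,"az":0},{"jaw":1,"tx":0,"ty":0,"tz":1.3,"ax":0,"ay":0,"az":0},{"jaw":-1,"tx":0,"ty":0,"tz":0,"ax":0,"ay":0,"az":0},{"jaw":-1,"tx":0,"ty":0,"tz":0,"ax":0,"ay":0,"az":0},{"jaw":-1,"tx":0,"ty":0,"tz":0,"ax":0,"ay":0,"az":0},{"jaw":-1,"tx":0,"ty":0,"tz":0,"ax":0,"ay":0,"az":0},{"jaw":-1,"tx":0,"ty":0,"tz":0,"ax":0,"ay":0,"az":0},{"jaw":-1,"tx":0,"ty":0,"tz":0,"ax":0,"ay":0,"az":0},{"jaw":-1,"tx":0,"ty":0,"tz":0,"ax":0,"ay":0,"az":0}]' 45
python3 -c "
from h import *
to(418,-292.8,190,99.1)"
```

```text
time: 18.9
tcp_pos: [0.5966, 0.3129, 0.0141]
eef_rot: [-0.775, 3.042, 0.0]
wrist_force: [-1.0, 0.8, 5.9]
grip_width: 0.0593
finger_force: 52.2
t 18.9 tcp [596.6 312.9  14.1] closing dir 118.6 tilt 0.14 j6 -0.21 w 0.0593 F [-1.   0.8  5.9]
shift first, cm: [ 44.63 -44.64 -17.68] then az 19.5 or -160.5
```

```bash
python3 -m inch '[{"jaw":-1,"tx":0,"ty":0,"tz":-2.5,"ax":0,"ay":0,"az":0},{"jaw":-1,"tx":0,"ty":0,"tz":-4.5,"ax":0,"ay":0,"az":0},{"jaw":-1,"tx":0,"ty":0,"tz":-4.5,"ax":0,"ay":0,"az":0},{"jaw":-1,"tx":0,"ty":0,"tz":-4,"ax":0,"ay":0,"az":0},{"jaw":-1,"tx":1.2,"ty":-1.2,"tz":-2,"ax":0,"ay":0,"az":0},{"jaw":-1,"tx":2.4,"ty":-2.4,"tz":0,"ax":0,"ay":0,"az":0}]'
python3 -m inch '[{"jaw":-1,"tx":3.4,"ty":-3.4,"tz":0,"ax":0,"ay":0,"az":0},{"jaw":-1,"tx":3.4,"ty":-3.4,"tz":0,"ax":0,"ay":0,"az":0},{"jaw":-1,"tx":3.4,"ty":-3.4,"tz":0,"ax":0,"ay":0,"az":0},{"jaw":-1,"tx":3.4,"ty":-3.4,"tz":0,"ax":0,"ay":0,"az":0},{"jaw":-1,"tx":3.4,"ty":-3.4,"tz":0,"ax":0,"ay":0,"az":0},{"jaw":-1,"tx":3.4,"ty":-3.4,"tz":0,"ax":0,"ay":0,"az":0},{"jaw":-1,"tx":3.4,"ty":-3.4,"tz":0,"ax":0,"ay":0,"az":0},{"jaw":-1,"tx":3.4,"ty":-3.4,"tz":0,"ax":0,"ay":0,"az":0},{"jaw":-1,"tx":3.4,"ty":-3.4,"tz":0,"ax":0,"ay":0,"az":0},{"jaw":-1,"tx":3.4,"ty":-3.4,"tz":0,"ax":0,"ay":0,"az":0},{"jaw":-1,"tx":3.4,"ty":-3.4,"tz":0,"ax":0,"ay":0,"az":0},{"jaw":-1,"tx":3.4,"ty":-3.4,"tz":0,"ax":0,"ay":0,"az":0}]'
python3 -m inch '[{"jaw":-1,"tx":0.2,"ty":-0.2,"tz":0,"ax":0,"ay":0,"az":6.5},{"jaw":-1,"tx":0,"ty":0,"tz":0,"ax":0,"ay":0,"az":6.5},{"jaw":-1,"tx":0,"ty":0,"tz":0,"ax":0,"ay":0,"az":6.5},{"jaw":-1,"tx":0,"ty":0,"tz":0,"ax":0,"ay":0,"az":0},{"jaw":-1,"tx":0,"ty":0,"tz":0,"ax":0,"ay":0,"az":0}]'
python3 -c "
from h import *
to(418,-292.8,54.1,99.1)"
```

```text
time: 19.5
tcp_pos: [0.5829, 0.265, 0.1917]
eef_rot: [-0.778, 3.037, 0.0]
wrist_force: [0.8, -1.2, -2.9]
grip_width: 0.0591
finger_force: 51.5
time: 20.7
tcp_pos: [0.4173, -0.2915, 0.1876]
eef_rot: [-0.776, 3.044, -0.0]
wrist_force: [2.2, 0.2, -2.4]
grip_width: 0.0593
finger_force: 51.3
time: 21.2
tcp_pos: [0.4175, -0.2924, 0.1874]
eef_rot: [0.254, -3.131, -0.0]
wrist_force: [0.4, 0.2, -3.1]
grip_width: 0.0592
finger_force: 51.3
t 21.2 tcp [ 417.5 -292.4  187.4] closing dir 99.3 tilt 0.01 j6 -1.03 w 0.0592 F [ 0.4  0.2 -3.1]
shift first, cm: [-0.04 -0.05 13.33] then az 0.2 or -179.8
```

```bash
python3 -m inch '[{"jaw":-1,"tx":0,"ty":0,"tz":4,"ax":0,"ay":0,"az":0},{"jaw":-1,"tx":0,"ty":0,"tz":4,"ax":0,"ay":0,"az":0},{"jaw":-1,"tx":0,"ty":0,"tz":3,"ax":0,"ay":0,"az":0},{"jaw":-1,"tx":0,"ty":0,"tz":1.5,"ax":0,"ay":0,"az":0},{"jaw":-1,"tx":0,"ty":0,"tz":0.6,"ax":0,"ay":0,"az":0},{"jaw":-1,"tx":0,"ty":0,"tz":0.2,"ax":0,"ay":0,"az":0},{"jaw":-1,"tx":0,"ty":0,"tz":0,"ax":0,"ay":0,"az":0},{"jaw":-1,"tx":0,"ty":0,"tz":0,"ax":0,"ay":0,"az":0}]'
python3 -c "
from h import *
to(418,-292.8,54.1,99.1)"
```

```text
time: 22.0
tcp_pos: [0.4183, -0.2933, 0.056]
eef_rot: [-0.25, 3.13, -0.003]
wrist_force: [0.5, 0.7, -2.3]
grip_width: 0.0593
finger_force: 51.2
t 22.0 tcp [ 418.3 -293.3   56. ] closing dir 99.1 tilt 0.13 j6 -1.03 w 0.0593 F [ 0.5  0.7 -2.3]
shift first, cm: [0.02 0.06 0.19] then az 0.0 or -180.0
```

```bash
python3 -m inch '[{"jaw":-1,"tx":0,"ty":0,"tz":0.2,"ax":0,"ay":0,"az":0},{"jaw":-1,"tx":0,"ty":0,"tz":0,"ax":0,"ay":0,"az":0},{"jaw":1,"tx":0,"ty":0,"tz":0,"ax":0,"ay":0,"az":0},{"jaw":1,"tx":0,"ty":0,"tz":0,"ax":0,"ay":0,"az":0},{"jaw":1,"tx":0,"ty":0,"tz":0,"ax":0,"ay":0,"az":0},{"jaw":1,"tx":0,"ty":0,"tz":0,"ax":0,"ay":0,"az":0},{"jaw":1,"tx":0,"ty":0,"tz":-2,"ax":0,"ay":0,"az":0},{"jaw":1,"tx":0,"ty":0,"tz":-4,"ax":0,"ay":0,"az":0},{"jaw":1,"tx":0,"ty":0,"tz":-4.5,"ax":0,"ay":0,"az":0},{"jaw":1,"tx":0,"ty":0,"tz":-4,"ax":0,"ay":0,"az":0},{"jaw":1,"tx":0,"ty":3,"tz":0,"ax":0,"ay":0,"az":0}]'
python3 -m inch '[{"jaw":1,"tx":0,"ty":4.5,"tz":0,"ax":0,"ay":0,"az":0},{"jaw":1,"tx":0,"ty":4.5,"tz":0,"ax":0,"ay":0,"az":0},{"jaw":1,"tx":0,"ty":4.5,"tz":0,"ax":0,"ay":0,"az":0},{"jaw":1,"tx":0,"ty":4.5,"tz":0,"ax":0,"ay":0,"az":0},{"jaw":1,"tx":0,"ty":4,"tz":0,"ax":0,"ay":0,"az":0},{"jaw":1,"tx":0,"ty":0,"tz":0,"ax":0,"ay":0,"az":0},{"jaw":1,"tx":0,"ty":0,"tz":0,"ax":0,"ay":0,"az":0}]'
python3 - <<'E'
from h import *
c=r.read_camera("top"); W=cloud(c)
i=cv2.resize(c["image"][110:260,60:430],None,fx=2.1,fy=2.1,interpolation=cv2.INTER_CUBIC); cv2.imwrite("pics/end.png",i[...,::-1])
for n,(u,v) in [("chimney",(215,147)),("pinnacle",(279,150)),("lantern",(344,222)),("turret",(169,232))]:
    P=W[v-22:v+23,u-22:u+23].reshape(-1,3); z=P[:,2]
    print(n,"tower",rect(P[(z>.03)&(z<.05)]),"orn",rect(P[(z>.08 if n!="pinnacle" else z>.06)&(z<(.098 if n!="pinnacle" else .13))]),"top",np.nanmax(z).round(3))
E
```

```text
time: 23.1
tcp_pos: [0.4148, -0.2666, 0.2036]
eef_rot: [-0.245, 3.126, -0.012]
wrist_force: [0.9, 0.8, -0.4]
grip_width: 0.0855
finger_force: 0.0
time: 23.8
tcp_pos: [0.3782, -0.0451, 0.1977]
eef_rot: [-0.253, 3.131, -0.001]
wrist_force: [0.2, -0.4, 0.5]
grip_width: 0.0853
finger_force: 0.0
chimney tower [671.4, 112.1, 82.6, 78.7, -1.3] orn [671.5, 110.7, 69.2, 31.8, -1.0] top 0.119
pinnacle tower [656.2, -93.7, 82.2, 80.7, 2.2] orn [656.8, -92.1, 40.2, 38.6, 1.5] top 0.122
lantern tower [417.8, -291.6, 80.9, 80.5, 9.3] orn [418.7, -292.4, 61.6, 61.5, -80.1] top 0.114
turret tower [398.0, 265.7, 84.8, 81.1, -71.2] orn [397.0, 265.2, 52.0, 49.0, -89.7] top 0.116
```

View pics/end.png

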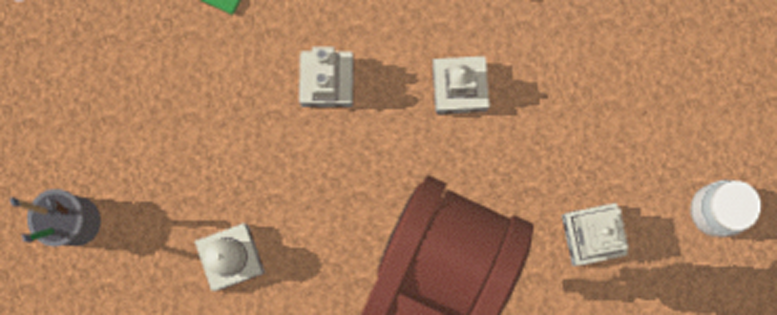

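All four are upright on their own towers: chimney (326,75), pinnacle (461,82), turret (228,256) and lantern (597,233). Each is centred within 2 mm, and the jar and pot have not moved.

```bash
python3 -c "
from workcell import r
print(r.hand_in())"
```

```text
the job is handed in; nothing more can be done
None
```

The job is handed in: all four ornaments stand upright on their matching towers, centred within about 2 mm and squared to about 1° by the top camera, with the jar and brush pot undisturbed and the gripper open and clear (the hand-in returned no verdict).

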